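# Nudge a mounted lens into its seat and close the clip

## Task

The mounted lens is lying loose on top of the aluminium fixture plate. Without picking it up, gently push it across the plate with the fingertips until it drops into the round recess and lies flat there, then push the clip's pin round so that the clip swings all the way over the lens edge to its stop. Leave the post, the vial and the cube beside the plate where they stand.

Things in the scene. Friction and masses are not known exactly. Their poses are not given: they have to be found in the camera images.
- lens_fixture: bare aluminium fixture plate, 150 x 150 x 18 mm, bolted to the worktop. Origin: centre of its underside; z up. Its top face is 18 mm above the worktop. The round recess is centred at x = +30 mm, y = 0; the clip pivots at x = +30 mm, y = +60 mm; the lens starts on the half towards -x
- seat (a point): centre of the floor of the round recess in the plate: 54 mm in diameter, 8 mm deep, flat dark floor 10 mm above the worktop, rim flush with the plate's top. Axes as the plate's
- lens: lens in a black ring: a plain disc 50 mm in diameter and 10 mm thick (the domed glass adds 2 mm in the middle), 80 g nominal, pale glass centre. Origin: centre of its underside; z along its axis. Seated, it stands 2 mm proud of the plate
- clip (a joint): angle of the steel retaining clip about the vertical pivot, rad. 0: it points along the plate's +x, clear of the recess; it grows clockwise seen from above, up to a stop inside the pivot at 1.57, where it points along the plate's -y with its tip over the lens. Light friction (under 1 N at the pin), stays where it is left; no spring
- clip_pivot (a point): point on the clip's pivot axis at the height of the plate's top. The clip is a bar 13 mm wide and 5 mm thick, from the pivot to 47 mm out, its underside 4 mm above the plate; a 9 mm radius hub and a screw head reach 14 mm above the plate
- clip_pin (a point): top centre of the upright pin on the clip by which it is pushed: 10 mm in diameter, 22 mm high above the bar (from 9 to 31 mm above the plate), 40 mm from the pivot axis; it turns with the clip
- post: loose steel post, 13 mm in diameter, 50 mm high, standing beside the plate; origin at the centre of its foot. Leave alone
- vial: loose amber vial, 27 mm in diameter, 60 mm high, standing beside the plate; origin at the centre of its foot. Leave alone
- cube: loose black cube with round ports, 34 mm, beside the plate; origin at the centre of its underside. Leave alone
There are look-alikes about, which are no part of the job. Leave any orange or turquoise look-alike of the lens alone.

How it is judged (in metres and radians):
On the way, in this order (a step that is already met when the one before it is completed fails the run):
1. the lens lies flat in the recess with the clip still clear of it (horizontal distance between lens and seat below 0.004 m and z of lens in the frame of seat below 0.002 m and angle between lens's own z axis and vertical below 0.06 rad and value of joint clip below 0.8 rad), for 0.2 s.
2. the clip is swung over the lens (value of joint clip above 1.4 rad), for 0.2 s.
At the end, for the whole second after the job is handed in: the lens rests in the recess, centred within 4 mm, its underside within 2 mm of the floor and level within 0.06 rad, and the clip is over it at 1.4 rad or more (stop at 1.57) (horizontal distance between lens and seat below 0.004 m and z of lens in the frame of seat below 0.002 m and angle between lens's own z axis and vertical below 0.06 rad and linear speed of lens below 0.01 m/s and value of joint clip above 1.4 rad); the robot touches nothing.
It fails at once if the lens is lifted more than 8 mm off the plate (z of lens in the frame of lens_fixture above 0.026 m).
It fails at once if the lens is tipped up (angle between lens's own z axis and vertical above 0.5 rad).
It fails at once if the lens is pushed, pressed or squeezed hard (over 30 N) (contact force between the fingers and lens above 30 N).
It fails at once if the post, vial or cube is moved by more than 15 mm (distance of any of post, vial, cube from where it was at the start of the episode above 0.015 m).
It also fails if it takes over 45 s, if anything falls off the work surface, if the arm or the gripper's body presses on something with over 40 N, if the wrist force passes 120 N, or if a joint passes its speed limit or range.

## Robot

A 6-joint arm with a two-finger parallel gripper is mounted at the origin on a cart in front of the work surface, level with it; the furniture and walls round the work are solid. World frame = base frame: x ahead of the robot, y to its left, z up, the work surface at z = 0. Lengths are in mm, angles in rad, forces in N, time in s.
With the tool pointing down it reaches from about 300 to 775 mm from the base axis. Payload 14.6 kg.
Tool frame: the origin (TCP) lies midway between the tips of the shut fingers; the grasp point (between the pads) lies 19 mm behind it; z points along the fingers, y is the line along which they close (so a half turn about z gives the same grasp; the last joint's range is limited). The gripper opens to 94 mm and grips with 3 to 60 N. Pads are 16 mm wide; open, the fingers measure 119 mm over their backs; the gripper's body (75 mm by 177 mm) begins 78 mm behind the grasp point.
Start: joints at [-1.207, 0.3, 1.521, -0, 1.321, -0.067], TCP at [229.671, -499.74, 205.446] pointing down, gripper open.
Joint ranges: [-3.03, 3.03], [-0.79, 2.21], [0.23, 2.52], [-1.04, 4.18], [0, 3.07], [-2.55, 2.55]. Speed limits (rad/s): [2.22, 2.22, 2.57, 3.14, 3.14, 3.14].

## Interface

Orientations are given as [roll, pitch, yaw] about the fixed x, y, z axes, in that order (R = Rz(yaw) Ry(pitch) Rx(roll)).
In Python, from cell import manip, camera gives the robot as it stands.
- The arm moves only by the tool move_arm, never from a script. Its arguments are lists of equal length, an entry for each row: "dp": the shift along the world's x, y, z in mm, a list of three; "rotation": the turn, a rotation vector about the world's x, y, z in rad, a list of three; "hand": the opening, from 0 (shut) to 1 (fully open). A call has 1 to 10 rows; each row shifts and turns the commanded pose from where the row before left it; what a row does not reach is not made up. A row lasts 1/8 s, in which the tool goes at most 62.5 mm and 10.7 degrees, less where a joint would pass 70% of its speed; a pose out of reach is approached as far as the arm can. A call with a gripper value outside its range is refused whole. The fingers move at their own pace and stop on an object; "newtons" is the grip in N (left out, the last holds). Time passes only in rows, so rows that do not move let the fingers close. It gives the time, the measured TCP pose, the force, the opening and the grip force at its end, in the units of the state.
- manip.read_state(): the state, without advancing time (a new reading comes with each control period).
- camera(name): name is "side" or "top" or "wrist"; returns a dict with "image" (420x560x3 uint8, red, green, blue), "fx", "fy", "cx", "cy" (pixels), "k1" (the pictures are not rectified: a ray, as slopes to the right and down, at radius r is drawn at 1 + k1 r^2 times it, then the intrinsics apply), "R" (3x3) and "t" (3): a world point X has camera coordinates R X + t; the wrist camera has in their place "mount" (4x4, takes a point from camera to tool coordinates, whose origin is the TCP and whose axes are the flange's). Camera axes: x right, y down, z forward; pixel columns grow to the right and rows downward; lengths in mm; the calibration is good to about 2 mm. A picture is of the moment at which its call begins: read the wrist's pose just before it. There is no depth.
- manip.sign_off(): hands the job in; it is judged then, once.
The state is a dict: "clock": time; "joints": joint angles; "qd": joint speeds; "effort": joint torques, N m; "eef_pos": TCP position; "eef_rot": TCP orientation; "wrist_force": force on the tool from outside, world axes, zero at the start; "moment": the same for the moment, N m; "finger_gap": finger opening in mm; "finger_force": force on a finger pad.
Only numpy, scipy, OpenCV 4.12 (cv2) and the standard library are available. Lean on these libraries where they do the work, as an engineer would, in place of code of your own. Each camera call takes 0.05 s, during which the arm holds its last target. There are 200 camera calls.

## Working session

There is one attempt and no reset: what is moved stays moved. The work goes in short steps, Python scripts to look and compute and a tool call to move; the robot and the scene stay as the last step left them, time stands still between calls to the robot, and variables do not carry over. Pictures are saved under pics/ and viewed, at most 10 in all, crops included, and the job is handed in when it is done.

Besides the shell and the picture viewer there is one more tool, called after ">>>" by a JSON object that holds its "api" and its "payload". move_arm: Moves the arm, as the interface text tells. Its arguments: {"type":"object","properties":{"dp":{"type":"array","items":{"type":"array","items":{"type":"number"}}},"rotation":{"type":"array","items":{"type":"array","items":{"type":"number"}}},"hand":{"type":"array","items":{"type":"number"}},"newtons":{"type":"number"}},"required":["dp","rotation","hand"]}

```bash
mkdir -p pics; cat > h.py <<'E'
import numpy as np, cv2
from cell import manip, camera
def grab(n,f=None):
    c=camera(n)
    if f: cv2.imwrite('pics/'+f,c['image'][:,:,::-1])
    return c
def ray(c,u,v):
    x,y=(u-c['cx'])/c['fx'],(v-c['cy'])/c['fy']
    k=np.array([[c['fx'],0,c['cx']],[0,c['fy'],c['cy']],[0,0,1.]])
    d=np.array([c['k1'],0,0,0,0])
    p=cv2.undistortPointsIter(np.array([[[u,v]]],float),k,d,None,None,(3,100,1e-10))[0,0]
    R=np.array(c['R']);t=np.array(c['t'])
    return -R.T@t, R.T@np.array([p[0],p[1],1])
def onz(c,u,v,z):
    o,d=ray(c,u,v); return o+d*(z-o[2])/d[2]
def proj(c,X):
    q=np.array(c['R'])@np.array(X,float)+np.array(c['t']);x,y=q[:2]/q[2];s=1+c['k1']*(x*x+y*y)
    return np.array([c['fx']*x*s+c['cx'],c['fy']*y*s+c['cy']])
E
python3 - <<'E'
from h import *
s=manip.read_state();print(s)
a=grab('top','top0.png')['image'];b=grab('side','side0.png')['image']
E
```

```text
{'clock': 0.0, 'joints': array([-1.20662440e+00,  3.00528445e-01,  1.52158594e+00, -1.16690130e-05,
        1.32072976e+00, -6.65794815e-02]), 'qd': array([ 0.00225297, -0.00041786, -0.00033246, -0.00141145, -0.00080052,
        0.0010687 ]), 'effort': array([-6.27059180e-04, -5.31805551e+01, -3.52735162e+01,  7.08354707e-02,
        2.44275777e-02, -1.38765149e-04]), 'eef_pos': array([ 229.561385  , -499.49956765,  204.85283369]), 'eef_rot': array([-3.14034319e+00, -7.19844891e-05,  4.30754261e-01]), 'wrist_force': array([ 0.10517876, -0.15337323,  0.37689833]), 'moment': array([ 0.08130162,  0.00726823, -0.03614827]), 'finger_force': 0.0, 'finger_gap': 94.16671766876175}
```

View pics/top0.png

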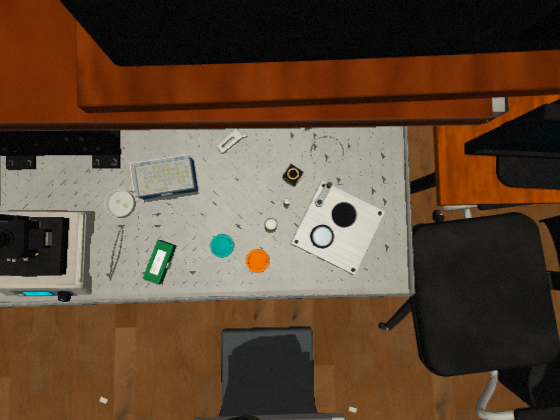

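View pics/side0.png

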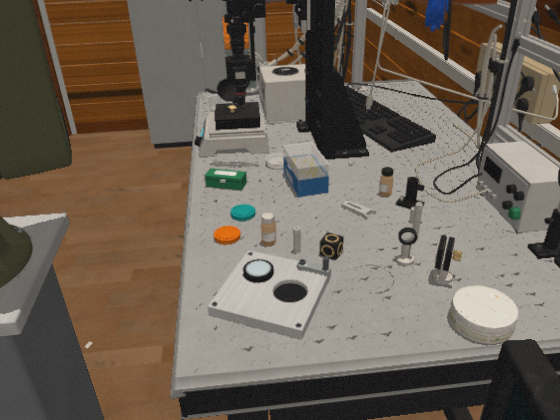

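The top view shows the plate around (340,227), with the dark recess at (344,214), the lens with pale glass and black ring at (322,236), and the clip at about (323,194). The cube is at (292,174), the vial at (271,225) and the post at (286,202). The lens look-alikes are turquoise (222,245) and orange (258,261). The pale lens on the plate fits the description; I'll confirm it in a crop.

```bash
python3 - <<'E'
from h import *
c=grab('top');im=c['image']
cv2.imwrite('pics/crop1.png',cv2.resize(im[155:285,260:400],None,fx=5,fy=4.5,interpolation=cv2.INTER_CUBIC)[:,:,::-1])
print(-np.array(c['R']).T@np.array(c['t']))
for n,u,v,z in [('recess',344,214,18),('lens',322,236,28),('cube',292,174,34),('vial',271,225,60),('post',286,202,50),('clip',323,194,20)]:
    print(n,onz(c,u,v,z).round(1))
for u,v in [(326,181),(385,209),(354,274),(291,243)]: print(onz(c,u,v,18).round(1))
E
```

```text
[ 5.20509202e+02 -7.48543813e-01  9.10866928e+02]
recess [ 573.2 -169.5   18. ]
lens [ 527.2 -119.6   28. ]
cube [658.9 -59.2  34. ]
vial [551.3 -12.4  60. ]
post [598.4 -44.4  50. ]
clip [ 616.8 -125.5   20. ]
[ 645. -133.   18.]
[ 582.3 -257.9   18. ]
[ 445.9 -186.3   18. ]
[513.8 -54.6  18. ]
```

View pics/crop1.png

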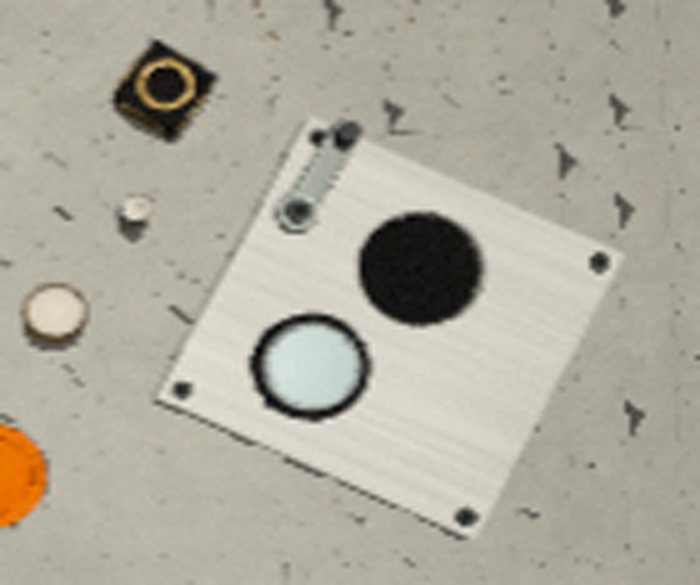

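The crop confirms the pale-glass, black-ring disc on the plate at crop (311,366) as the lens. The dark recess is at (421,269), the clip pivot at (295,212) and its pin at (347,133).

```bash
python3 - <<'E'
from h import *
c=grab('top');im=c['image'].astype(int)
sub=im[155:285,260:400]
g=cv2.resize(sub.astype(np.uint8),None,fx=4,fy=4,interpolation=cv2.INTER_CUBIC)
gray=cv2.cvtColor(g,cv2.COLOR_RGB2GRAY)
cs,_=cv2.findContours((gray<90).astype(np.uint8),cv2.RETR_EXTERNAL,cv2.CHAIN_APPROX_NONE)
back=lambda p:((p[0]+.5)/4-.5+260,(p[1]+.5)/4-.5+155)
for k in cs:
    if cv2.contourArea(k)<60: continue
    e=cv2.fitEllipse(k);u=back(e[0]);print(np.round(u,1),np.round(np.array(e[1])/4,1),[onz(c,*u,z)[:2].round(1) for z in (18,28,34)])
piv=onz(c,260+295/5,155+212/4.5,32);pin=onz(c,260+347/5,155+133/4.5,49);print('piv',piv,'pin',pin,pin-piv,np.linalg.norm(pin-piv))
w=camera('wrist');print(w['mount'],w['fx'],w['cx'],w['cy'],w['k1'])
E
```

```text
[352.6 269.5] [3.1 3.3] [array([ 455.3, -183.7]), array([ 456. , -181.7]), array([ 456.5, -180.5])]
[386.3 246.8] [2.6 4.4] [array([ 501.7, -257.2]), array([ 501.9, -254.3]), array([ 502. , -252.6])]
[295.9 241.2] [2.6 2.8] [array([517.5, -65.1]), array([517.5, -64.4]), array([517.5, -64. ])]
[270.1 227.7] [7.7 9.8] [array([547.2, -10.9]), array([546.9, -10.8]), array([546.7, -10.7])]
[321.6 236.1] [23.1 23.2] [array([ 527.1, -120.1]), array([ 527.1, -118.7]), array([ 527. , -117.9])]
[379.3 212.8] [2.8 3.4] [array([ 574.5, -245.4]), array([ 573.9, -242.7]), array([ 573.5, -241. ])]
[285.8 205. ] [4. 5.] [array([594.9, -45.5]), array([594., -45.]), array([593.5, -44.7])]
[343.5 214.3] [24.  24.5] [array([ 572.6, -168.5]), array([ 572. , -166.6]), array([ 571.7, -165.4])]
[319.  201.6] [4.1 4.4] [array([ 600.9, -116.8]), array([ 600. , -115.5]), array([ 599.5, -114.7])]
[384.2 200.9] [2.4 4.5] [array([ 599.8, -256.8]), array([ 598.9, -253.9]), array([ 598.3, -252.2])]
[372.7 190.6] [2.1 4.1] [array([ 622.6, -232.9]), array([ 621.4, -230.3]), array([ 620.7, -228.7])]
[323.2 185.1] [2.3
[... 376 characters left out ...]
.7])]
[292.1 174.8] [17.3 20.6] [array([659.6, -60.4]), array([658.1, -59.8]), array([657.1, -59.4])]
[382.7 156.1] [2.3 3.2] [array([ 697.2, -257.4]), array([ 695.2, -254.5]), array([ 694. , -252.8])]
piv [ 598.5053463  -114.85411562   32.        ] pin [ 633.14780482 -135.29902002   49.        ] [ 34.64245852 -20.44490439  17.        ] 43.6702879266956
[[-7.34781628e-04 -9.63640309e-01 -2.67201824e-01  7.81002389e+01]
 [ 9.99999658e-01 -8.09385355e-04  1.69066875e-04 -6.71805476e-01]
 [-3.79188899e-04 -2.67201608e-01  9.63640574e-01 -1.79141935e+02]
 [ 0.00000000e+00  0.00000000e+00  0.00000000e+00  1.00000000e+00]] 313.53013798125073 281.6060703043444 210.4554889329411 0.008321782368252774
```

>>> {"api": "move_arm", "payload": {"dp": [[24,38,0],[24,38,0],[24,38,0],[24,38,0],[24,38,0],[24,38,0],[24,38,0],[24,38,0],[24,38,0],[24,38,0]], "rotation": [[0,0,0.17],[0,0,0.17],[0,0,0.17],[0,0,0.17],[0,0,0.17],[0,0,0.17],[0,0,0.17],[0,0,0.17],[0,0,0.17],[0,0,0.17]], "hand": [0.34,0.34,0.34,0.34,0.34,0.34,0.34,0.34,0.34,0.34]}}

```text
clock: 1.5
eef_pos: [470.3, -118.4, 205.5]
eef_rot: [3.141, 0.0, 2.136]
wrist_force: [-0.9, -0.2, -0.2]
finger_gap: 32.1
finger_force: 0.0
```

>>> {"api": "move_arm", "payload": {"dp": [[10,18,0],[10,18,0],[5,0,-25],[0,0,-20],[0,0,0],[0,0,0]], "rotation": [[0,0,0.09],[0,0,0.087],[0,0,0],[0,0,0],[0,0,0],[0,0,0]], "hand": [0.34,0.34,0.34,0.34,0.34,0.34]}}

```text
clock: 2.25
eef_pos: [494.9, -83.9, 161.3]
eef_rot: [3.141, 0.001, 2.308]
wrist_force: [0.4, 0.4, 0.3]
finger_gap: 31.7
finger_force: 0.0
```

```bash
cat >> h.py <<'E'
from scipy.spatial.transform import Rotation as Ro
def wrist(f=None):
    s=manip.read_state();c=dict(grab('wrist',f))
    T=np.eye(4);T[:3,:3]=Ro.from_euler('xyz',s['eef_rot']).as_matrix();T[:3,3]=s['eef_pos']
    M=np.linalg.inv(T@np.array(c['mount']));c['R']=M[:3,:3];c['t']=M[:3,3];return s,c
E
python3 - <<'E'
from h import *
s,c=wrist('w1.png');print(s['eef_pos'],s['eef_rot'],s['finger_gap'])
g=cv2.cvtColor(c['image'],cv2.COLOR_RGB2GRAY)
cs,_=cv2.findContours((g<80).astype(np.uint8),cv2.RETR_EXTERNAL,cv2.CHAIN_APPROX_NONE)
for k in cs:
    if cv2.contourArea(k)<150: continue
    e=cv2.fitEllipse(k);print(np.round(e[0],1),np.round(e[1],1),[onz(c,*e[0],z)[:2].round(1) for z in (18,28)])
E
```

```text
[494.93663664 -83.8521772  161.28196083] [3.14112736e+00 7.35279607e-04 2.30772877e+00] 31.739713924317638
[280.6 294.2] [36.3 43.2] [array([ 569.3, -166.9]), array([ 565.4, -162.6])]
[280.1 243.7] [43.9 44.3] [array([ 527.1, -121.2]), array([ 524.5, -118.2])]
[234.9 332.7] [242.2 563.6] [array([ 563.3, -241.7]), array([ 559.6, -235. ])]
[546.9 120. ] [33.  67.3] [array([634. , 151.3]), array([628.1, 145.8])]
[167.4  33.9] [ 92.6 191.5] [array([311.9, -37.5]), array([316. , -37.1])]
```

View pics/w1.png

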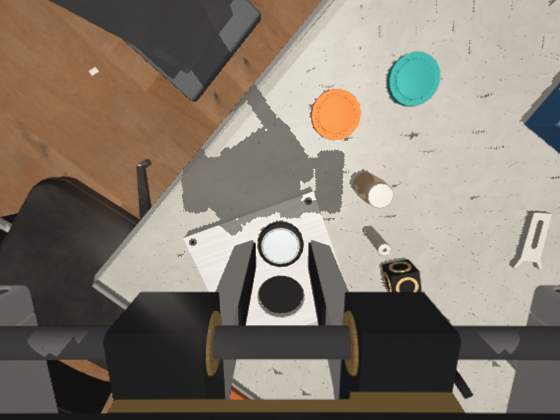

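The wrist view shows the lens at (280,244) and the recess at (281,294), both centred on the tool's plane between the fingers. The push line is good, so I'll descend behind the lens.

>>> {"api": "move_arm", "payload": {"dp": [[0,0,-40],[0,0,-40],[0,0,-30],[0,0,-20],[0,0,-10],[0,0,0]], "rotation": [[0,0,0],[0,0,0],[0,0,0],[0,0,0],[0,0,0],[0,0,0]], "hand": [0.34,0.34,0.34,0.34,0.34,0.34]}}

```text
clock: 3.05
eef_pos: [494.8, -83.8, 20.7]
eef_rot: [3.142, 0.0, 2.308]
wrist_force: [0.6, 0.4, -0.3]
finger_gap: 31.9
finger_force: 0.0
```

>>> {"api": "move_arm", "payload": {"dp": [[4,-4.4,0],[4,-4.4,0],[4,-4.4,0],[3,-3.3,0],[3,-3.3,0],[3,-3.3,0],[3,-3.3,0],[3,-3.3,0],[3,-3.3,0],[0,0,0]], "rotation": [[0,0,0],[0,0,0],[0,0,0],[0,0,0],[0,0,0],[0,0,0],[0,0,0],[0,0,0],[0,0,0],[0,0,0]], "hand": [0.34,0.34,0.34,0.34,0.34,0.34,0.34,0.34,0.34,0.34]}}

```text
clock: 4.3
eef_pos: [524.9, -117.0, 20.4]
eef_rot: [3.141, 0.0, 2.308]
wrist_force: [-0.2, -0.3, 0.4]
finger_gap: 32.2
finger_force: 0.0
```

```bash
cat > look.py <<'E'
from h import *
import sys
c=grab('top');im=c['image'].astype(int)
cv2.imwrite('pics/'+sys.argv[1],cv2.resize(c['image'][165:275,280:390],None,fx=5,fy=5,interpolation=cv2.INTER_CUBIC)[:,:,::-1])
s,w=wrist()
for n,q,x0,x1,y0,y1 in (('top',c,295,365,195,250),('wrist',w,200,360,180,420)):
    h=cv2.cvtColor(q['image'],cv2.COLOR_RGB2HSV).astype(int)
    m=((h[...,0]>85)&(h[...,0]<110)&(h[...,1]>12)&(h[...,2]>120)).astype(np.uint8)
    m[:y0]=0;m[y1:]=0;m[:,:x0]=0;m[:,x1:]=0
    k,l,st,ce=cv2.connectedComponentsWithStats(m)
    if k<2: print(n,'none');continue
    i=1+np.argmax(st[1:,4]);print(n,ce[i].round(1),st[i],onz(q,*ce[i],28).round(1),onz(q,*ce[i],21).round(1))
print(s['eef_pos'],s['wrist_force'],s['finger_gap'])
E
python3 look.py t2.png
```

```text
top none
wrist none
[ 524.73665889 -116.8824773    20.39254503] [-1.09501138 -0.48326259 -0.0509645 ] 32.02436446534036
```

```bash
python3 - <<'E'
from h import *
a=grab('top')['image'][165:275,280:390];b=grab('side')['image'][220:350,200:340];w=camera('wrist')['image'][180:420,170:390]
r=lambda x:cv2.resize(x,(390,390),interpolation=cv2.INTER_CUBIC)
cv2.imwrite('pics/m1.png',np.vstack([np.hstack([r(a),r(b)])])[:,:,::-1])
cv2.imwrite('pics/m1w.png',w[:,:,::-1])
E
```

```text
(no output)
```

View pics/m1.png

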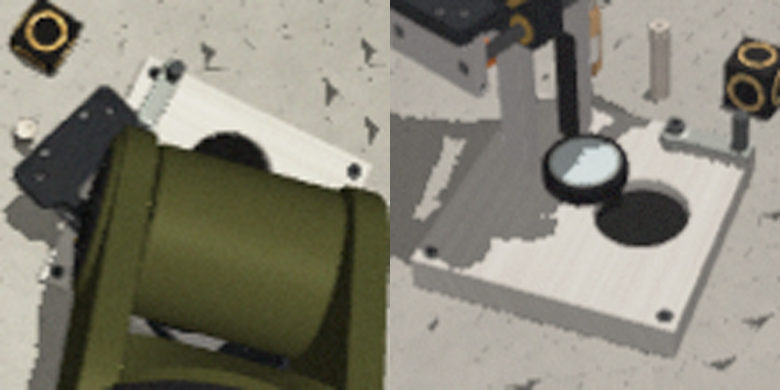

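The left half (top) is hidden by the arm. The right half (side) shows the lens at crop (585,168), flat and nestled against the fingers, heading at the recess at (642,215). I'll keep pushing.

>>> {"api": "move_arm", "payload": {"dp": [[2.2,-2.4,0],[2.2,-2.4,0],[2.2,-2.4,0],[2.2,-2.4,0],[2.2,-2.4,0],[2.2,-2.4,0],[2.2,-2.4,0],[2.2,-2.4,0],[2.2,-2.4,0],[2.2,-2.4,0]], "rotation": [[0,0,0],[0,0,0],[0,0,0],[0,0,0],[0,0,0],[0,0,0],[0,0,0],[0,0,0],[0,0,0],[0,0,0]], "hand": [0.34,0.34,0.34,0.34,0.34,0.34,0.34,0.34,0.34,0.34]}}

```text
clock: 5.8
eef_pos: [546.8, -140.9, 20.5]
eef_rot: [3.142, 0.0, 2.308]
wrist_force: [-1.0, -0.1, 1.1]
finger_gap: 31.8
finger_force: 0.4
```

>>> {"api": "move_arm", "payload": {"dp": [[1.5,-1.6,0],[1.5,-1.6,0],[1.5,-1.6,0],[1.5,-1.6,0],[0,0,0]], "rotation": [[0,0,0],[0,0,0],[0,0,0],[0,0,0],[0,0,0]], "hand": [0.34,0.34,0.34,0.34,0.34]}}

```text
clock: 6.42
eef_pos: [552.7, -147.3, 20.4]
eef_rot: [-3.142, 0.0, 2.308]
wrist_force: [-0.4, -0.3, -0.4]
finger_gap: 32.0
finger_force: 0.1
```

```bash
cat > sv.py <<'E'
from h import *
import sys
b=grab('side')['image'][240:330,220:340]
cv2.imwrite('pics/'+sys.argv[1],cv2.resize(b,None,fx=5,fy=5,interpolation=cv2.INTER_CUBIC)[:,:,::-1])
E
python3 sv.py s3.png
```

```text
(no output)
```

View pics/s3.png

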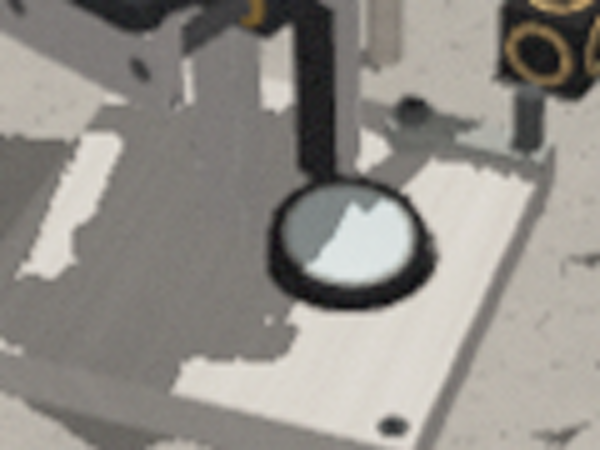

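The lens (crop 350,243) is over the recess but its rear edge appears to be still up. I'll nudge it on a few millimetres.

>>> {"api": "move_arm", "payload": {"dp": [[0.7,-0.7,0],[0.7,-0.7,0],[0.7,-0.7,0],[0.7,-0.8,0],[0,0,0]], "rotation": [[0,0,0],[0,0,0],[0,0,0],[0,0,0],[0,0,0]], "hand": [0.34,0.34,0.34,0.34,0.34]}}

```text
clock: 7.1
eef_pos: [555.5, -150.1, 20.4]
eef_rot: [-3.142, 0.0, 2.308]
wrist_force: [-0.7, -0.5, 0.5]
finger_gap: 32.1
finger_force: 0.0
```

```bash
python3 sv.py s4.png
```

```text
(no output)
```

View pics/s4.png

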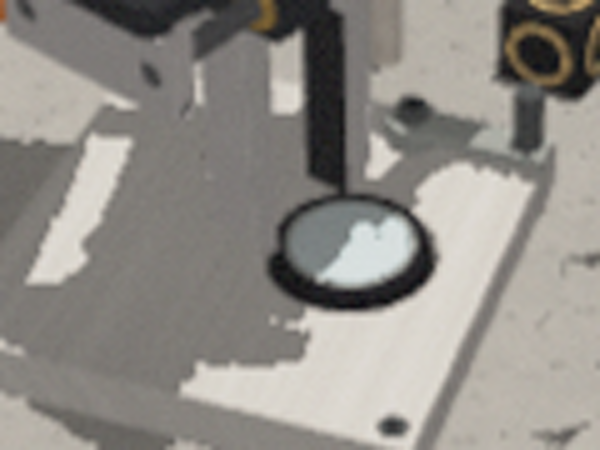

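```bash
python3 - <<'E'
from h import *
c=grab('side');im=c['image']
P=np.array([572.5,-168.8,0])
t=np.linspace(0,2*np.pi,60)
def ell(dx,z,r,tilt=0):
    p=np.array([proj(c,P+[r*np.cos(a),r*np.sin(a),z]) for a in t]);return (p-[220,240])*5
for n,z,r in (('ringtop',20,25),('recess rim',18,27),('floor',10,27)):
    p=ell(0,z,r);print(n,p.min(0).round(),p.max(0).round(),p.mean(0).round())
E
```

```text
ringtop [270. 190.] [431. 296.] [352. 242.]
recess rim [264. 191.] [437. 305.] [352. 247.]
floor [265. 210.] [437. 325.] [352. 267.]
```

The predicted seated outline (270–431, 190–296) matches what I see to within a millimetre or two. I'll back off, lift, and check from near.

>>> {"api": "move_arm", "payload": {"dp": [[-6,6.6,0],[-8,9,10],[0,0,50],[0,0,50],[0,0,30],[0,0,0]], "rotation": [[0,0,0],[0,0,0],[0,0,0],[0,0,0],[0,0,0],[0,0,0]], "hand": [0.34,0.34,0.34,0.34,0.34,0.34]}}

```text
clock: 7.95
eef_pos: [542.0, -134.1, 163.2]
eef_rot: [3.139, 0.004, 2.308]
wrist_force: [-0.7, -1.3, -0.3]
finger_gap: 32.2
finger_force: 0.0
```

```bash
python3 - <<'E'
from h import *
a=grab('side')['image'][240:330,220:340]
s,w=wrist();b=w['image'][190:310,200:360]
r=lambda x:cv2.resize(x,(400,300),interpolation=cv2.INTER_CUBIC)
cv2.imwrite('pics/m5.png',np.hstack([r(a),r(b)])[:,:,::-1])
print(s['eef_pos'])
t=np.linspace(0,2*np.pi,60);P=np.array([572.5,-168.8,0])
for z,r in((20,25),(18,27),(28,25)):
  p=np.array([proj(w,P+[r*np.cos(x),r*np.sin(x),z]) for x in t]);p=(p-[200,190])*2.5+[400,0];print(z,p.min(0).round(),p.max(0).round())
E
```

```text
[ 541.30115471 -134.0410859   161.18064485]
20 [545.  76.] [660. 183.]
18 [541.  70.] [664. 185.]
28 [544.  81.] [661. 191.]
```

View pics/m5.png

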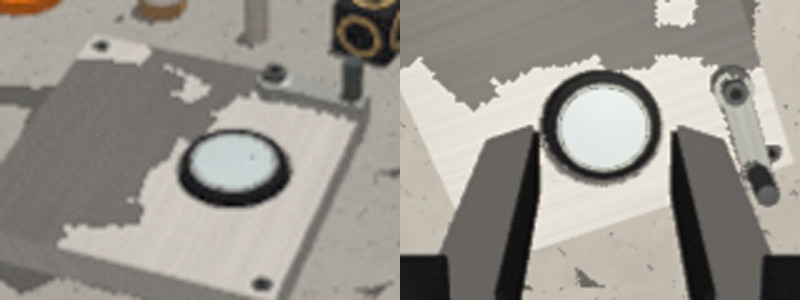

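Seated: the ring in the wrist half spans (541–661, 69–183), matching the predicted rim, and the side half shows it flat and low. In the same view the pivot is at (736,92) and the pin's top at (768,195).

```bash
python3 - <<'E'
from h import *
s,w=wrist()
piv=onz(w,200+336/2.5,190+92/2.5,32);pin=onz(w,200+368/2.5,190+195/2.5,49);print(piv,pin,np.linalg.norm((pin-piv)[:2]),s['eef_pos'],s['eef_rot'],s['joints'])
E
```

```text
[ 597.88406131 -115.19651873   32.        ] [ 632.31559591 -135.48075994   49.        ] 39.96224488503609 [ 540.90207209 -133.96778514  159.97211097] [-3.14131215e+00 -4.90585166e-04  2.30806124e+00] [-3.08518077e-01  3.56624807e-01  1.55492692e+00  3.36512404e-06
  1.23060603e+00 -1.04578418e+00]
```

>>> {"api": "move_arm", "payload": {"dp": [[31,0,0],[31,-1,0],[31,0,0],[0,0,-30],[0,0,-30],[0,0,-30],[0,0,-20],[0,0,-14],[0,0,0]], "rotation": [[0,0,0.12],[0,0,0.12],[0,0,0.1],[0,0,0],[0,0,0],[0,0,0],[0,0,0],[0,0,0],[0,0,0]], "hand": [0.28,0.28,0.28,0.28,0.28,0.28,0.28,0.28,0.28]}}

```text
clock: 9.22
eef_pos: [634.1, -135.3, 35.6]
eef_rot: [-3.141, -0.001, 2.648]
wrist_force: [0.4, 0.7, 0.4]
finger_gap: 26.3
finger_force: 0.0
```

>>> {"api": "move_arm", "payload": {"dp": [[0,0,0],[0,0,0]], "rotation": [[0,0,0],[0,0,0]], "hand": [0.19,0.19], "newtons": 5}}

```text
clock: 9.48
eef_pos: [634.9, -135.6, 37.4]
eef_rot: [3.141, 0.001, 2.648]
wrist_force: [0.4, 0.3, -1.3]
finger_gap: 18.0
finger_force: 0.0
```

```bash
python3 - <<'E'
from h import *
a=grab('side')['image'][220:320,220:350]
s,w=wrist();b=w['image'][190:340,180:380]
r=lambda x:cv2.resize(x,(400,300),interpolation=cv2.INTER_CUBIC)
cv2.imwrite('pics/m6.png',np.hstack([r(a),r(b)])[:,:,::-1])
print(s['eef_pos'],s['eef_rot'])
P=np.array([599,-115.4]);p=s['eef_pos'][:2]-P
print(np.hypot(*p),np.degrees(np.arctan2(p[1],p[0])))
pos=[P+40*np.array([np.cos(a),np.sin(a)]) for a in np.radians(-29-np.arange(0,106,10.5))]
print(np.diff(pos,axis=0).round(1).tolist(),pos[0])
E
```

```text
[ 634.82706605 -135.54471321   37.26688688] [3.14134093e+00 1.22917443e-03 2.64779024e+00]
41.102166999611555 -29.348019940839514
[[-4.1, -6.1], [-5.2, -5.2], [-6.0, -4.2], [-6.7, -3.0], [-7.1, -1.7], [-7.3, -0.4], [-7.3, 0.9], [-7.0, 2.2], [-6.4, 3.5], [-5.7, 4.6]] [ 633.98478829 -134.79238481]
```

View pics/m6.png

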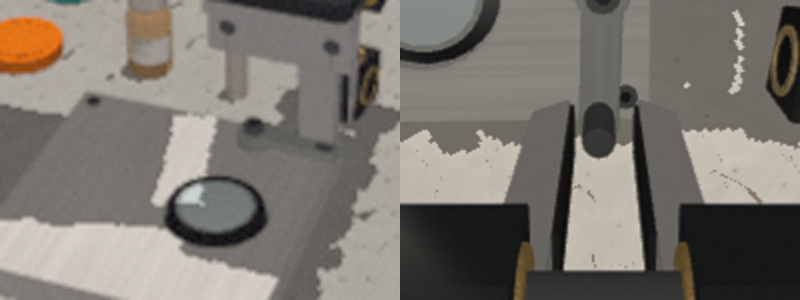

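The wrist half shows the pin at (598,135) between the fingertips, and the lens untouched. Now I'll sweep the arc, clockwise.

>>> {"api": "move_arm", "payload": {"dp": [[-2,-3.1,0],[-2.1,-3,0],[-2.5,-2.7,0],[-2.7,-2.5,0],[-2.9,-2.2,0],[-3.1,-2,0],[-3.3,-1.6,0],[-3.4,-1.4,0],[-3.5,-1,0],[-3.6,-0.7,0]], "rotation": [[0,0,-0.092],[0,0,-0.092],[0,0,-0.092],[0,0,-0.092],[0,0,-0.092],[0,0,-0.092],[0,0,-0.092],[0,0,-0.092],[0,0,-0.092],[0,0,-0.092]], "hand": [0.19,0.19,0.19,0.19,0.19,0.19,0.19,0.19,0.19,0.19]}}

```text
clock: 10.82
eef_pos: [605.6, -155.8, 36.9]
eef_rot: [3.141, 0.001, 1.725]
wrist_force: [1.4, -0.1, 0.2]
finger_gap: 18.2
finger_force: 0.5
```

>>> {"api": "move_arm", "payload": {"dp": [[-3.65,-0.4,0],[-3.65,0,0],[-3.65,0.3,0],[-3.65,0.6,0],[-3.5,0.9,0],[-3.5,1.3,0],[-3.3,1.6,0],[0,0,0]], "rotation": [[0,0,-0.092],[0,0,-0.092],[0,0,-0.092],[0,0,-0.092],[0,0,-0.092],[0,0,-0.092],[0,0,-0.092],[0,0,0]], "hand": [0.19,0.19,0.19,0.19,0.19,0.19,0.19,0.19]}}

```text
clock: 11.82
eef_pos: [580.5, -151.4, 36.8]
eef_rot: [3.141, -0.0, 1.084]
wrist_force: [-0.1, -0.0, 0.2]
finger_gap: 17.7
finger_force: 0.0
```

```bash
python3 - <<'E'
from h import *
s=manip.read_state()
P=np.array([599,-115.4]);p=s['eef_pos'][:2]-P
print(s['eef_pos'],np.hypot(*p),np.degrees(np.arctan2(p[1],p[0])),s['wrist_force'])
E
```

```text
[ 580.53011463 -151.38038998   36.83378282] 40.44409881319189 -117.17288045582929 [-0.05998032 -0.01683006  0.20232558]
```

>>> {"api": "move_arm", "payload": {"dp": [[-1.6,0.9,0],[-0.9,0.5,0],[-0.9,0.5,0],[0,0,0]], "rotation": [[0,0,-0.04],[0,0,-0.02],[0,0,0],[0,0,0]], "hand": [0.19,0.19,0.19,0.19]}}

```text
clock: 12.32
eef_pos: [577.4, -149.6, 36.7]
eef_rot: [3.141, -0.0, 1.025]
wrist_force: [1.5, -1.6, -0.0]
finger_gap: 17.8
finger_force: 1.5
```

>>> {"api": "move_arm", "payload": {"dp": [[-0.6,0.4,0],[-0.6,0.4,0],[0,0,0]], "rotation": [[0,0,0],[0,0,0],[0,0,0]], "hand": [0.19,0.19,0.19]}}

```text
clock: 12.7
eef_pos: [576.9, -149.3, 36.8]
eef_rot: [3.139, -0.0, 1.024]
wrist_force: [8.2, -4.4, -2.5]
finger_gap: 18.4
finger_force: 5.0
```

The force rose to 9 N, so the clip is at its stop. I'll ease off, lift straight out, and look.

>>> {"api": "move_arm", "payload": {"dp": [[2.5,-1.5,0],[1.7,-1,0],[0,0,15],[0,0,30],[0,0,50],[-20,40,30],[-30,50,30],[-30,50,0],[0,0,0]], "rotation": [[0,0,0],[0,0,0],[0,0,0],[0,0,0],[0,0,0],[0,0,0],[0,0,0],[0,0,0],[0,0,0]], "hand": [0.2,0.22,0.22,0.22,0.22,0.22,0.22,0.22,0.22]}}

```text
clock: 13.82
eef_pos: [500.2, -11.1, 191.7]
eef_rot: [3.14, -0.001, 1.027]
wrist_force: [-0.2, 0.3, -0.2]
finger_gap: 20.6
finger_force: 0.0
```

```bash
python3 - <<'E'
from h import *
a=grab('side')['image'][220:320,220:350]
s,w=wrist();c=grab('top');b=c['image'][160:280,260:400]
r=lambda x:cv2.resize(x,(400,343),interpolation=cv2.INTER_CUBIC)
cv2.imwrite('pics/m7.png',np.hstack([r(a),r(b)])[:,:,::-1])
f=lambda X:((proj(c,X)-[260,160])*400/140+[400,0]).round()
print(s['eef_pos'],'pin at stop',f([581,-150.7,49]),'piv',f([600,-115.4,32]),'lens',f([572.5,-168.8,22]))
E
```

```text
[501.15204823 -12.45164291 191.44060798] pin at stop [622. 141.] piv [569. 118.] lens [640. 155.]
```

View pics/m7.png

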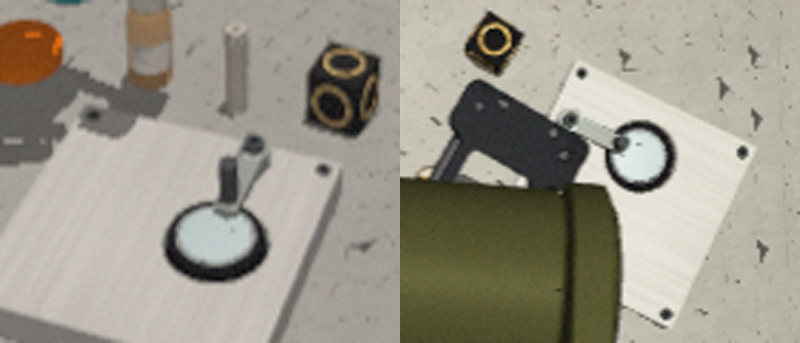

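The clip lies over the lens edge with its pin at (622,142), against a predicted stop position of (622,141). The lens sits flat and centred at (640,155). The post and cube are unmoved and the vial stands upright in the side view. Handing in.

```bash
python3 -c "
from cell import manip
print(manip.sign_off())"
```

```text
the job is handed in; nothing more can be done
None
```

I pushed the lens into the recess, where it lies flat, and swung the clip over its edge to the stop; the job was handed in at about 14 s, and the sign-off returned no verdict.

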